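Slide the spare tool hanger onto the bench rail and close up the row

ROBOT

A 6-joint arm with a two-finger parallel gripper is mounted at the origin on the work surface. World frame = base frame: x ahead of the robot, y to its left, z up, the work surface at z = 0. Lengths are in m, angles in degrees, forces in N, time in s.
With the tool pointing down it reaches from about 0.4 to 0.825 m from the base axis. Payload 7 kg.
Tool frame: the origin (TCP) lies between the finger pads; the fingertips stand 17 mm ahead of it and the grasp point (between the pads) lies 2 mm behind it; x points along the fingers, y is the direction in which the jaws open and shut, and the axes are right-handed (so a half turn about x gives the same grasp; the last joint's range is limited). The gripper opens to 88 mm and grips with 3 to 60 N. Pads are 19 mm wide; open, the fingers measure 130 mm over their backs; the gripper's body (78 mm by 193 mm) begins 47 mm behind the grasp point.
Start: joints at [91.564, 20.546, 0.682, 0, -70.136, -16.507], TCP at [0.174, 0.652, 0.204] pointing down, gripper open.
Joint ranges: [-176.03, 176.03], [-82.01, 121.73], [-58.28, 71.71], [-173.87, 95.51], [-174.79, -0.11], [-173.66, 173.66]. Speed limits (degrees/s): [136.94, 136.94, 172.46, 180, 180, 180].

INTERFACE

Orientations are given as [roll, pitch, yaw] about the fixed x, y, z axes, in that order (R = Rz(yaw) Ry(pitch) Rx(roll)).
In Python, from plant import r gives the robot as it stands.
- The arm moves only by the shell command python3 -m jog 'ROWS' [FORCE]. ROWS is a JSON object of lists of equal length, an entry for each row: "fingers": the opening, from 0 (shut) to 1 (fully open); "dp": the shift along the tool's x, y, z in mm, a list of three; "twist": the turn about the tool's x in degrees. In form: {"fingers": [fingers, ...], "dp": [[dx, dy, dz], ...], "twist": [twist, ...]}. A call has exactly 5 rows; each row is the pose to reach, as a shift and turn from the pose measured when the call began, along the tool's axes at that moment; what a row does not reach only later rows make up. A row lasts 1/10 s, in which the tool goes at most 50 mm and 8.59 degrees, less where a joint would pass 70% of its speed; a pose out of reach is approached as far as the arm can. A call with a gripper value outside its range is refused whole. The fingers move at their own pace and stop on an object; FORCE is the grip in N (left out, the last holds). Time passes only in rows, so rows that repeat a pose let the fingers close, or fill a call up. It gives the time, the measured TCP pose, the force and the opening at its end, in the units of the state.
- r.get_state(): the state, without advancing time (a new reading comes with each control period).
- r.capture(name): name is "scene" or "top" or "wrist"; returns a dict with "frame" (480x640x3 uint8, red, green, blue), "intrinsics" (3x3 intrinsics, pixels), "pose" (4x4, takes a point from camera to world coordinates). Camera axes: x right, y down, z forward; pixel columns grow to the right and rows downward; lengths in m; the calibration is good to about 2 mm. A picture is of the moment at which its call begins. There is no depth.
- r.close_job(): hands the job in, once; it reports no verdict.
The state is a dict: "time_s": time; "joints": joint angles; "qd": joint speeds; "joint_torque": joint torques, N m; "tcp_pos": TCP position; "eef_rot": TCP orientation; "contact_force": force on the tool from outside, world axes, zero at the start; "moment": the same for the moment, N m; "gripper_width": finger opening in m.
Only numpy, scipy, OpenCV 4.12 (cv2) and the standard library are available. Lean on these libraries where they do the work, as an engineer would, in place of code of your own. Each camera call takes 0.05 s, during which the arm holds its last target. There are 200 camera calls.

TASK

Pick up the spare fork hanger standing on the bench, feed its slider into the open end of the tool rail past the sprung catch there, and slide it along to the two parked hangers, then push the whole row up against the red end stop so that no gaps are left, and let go. Work by feel: do not force the hanger against the rail, close the row up gently rather than ramming it into the stop, and leave the maul, the dye bottle and the yellow bin where they are.

Things in the scene. Friction and masses are not known exactly. Their poses are not given: they have to be found in the camera images.
- rail: Fixed tool rail: aluminium C-profile 44 mm high, 24 mm deep, 440 mm long, on two grey posts behind it. Origin on the bench under the middle of its front face; x points into the rail (away from the robot), y along it to its open end, z up. Slot in the front face, centre line 200 mm up, 20 mm high, lips 4 mm thick; cavity behind it 38 mm high, 16 mm deep. Yaw up to 0.2 either way.
- rail_mouth (a point): Centre of the slot at the open end, on the front face (rail frame 0, 220, 200 mm). A hanger fits with its axes parallel to the rail's, origin at rail x = -2.4 to 0 mm and z = 198.5 to 201.5 (rests at 198.5). 15 mm inside, a sprung ball in the top wall (brass screw on top) presses down on the slider: about 6 to 15 N of push to get past it, then it springs out behind the slider.
- end_stop: The rail's closed end (rail y = -220 mm): a fixed cap, and on it the red stop block, 20 mm long, 50 high, 14 mm out in front of the rail, with a thumbscrew. The block is clamped firmly with its face towards the row anywhere from rail y = -200 to -150 mm; where is not measured. Origin and axes of this entry are the rail's and do not move with the block.
- hanger: The spare hanger, 0.16 to 0.26 kg, upright on the bench (origin 25 mm up). Origin: middle of the rear face of its steel face plate (80 mm along y, 5 thick, z -25 to +22 mm). Behind it (+x) a neck 6.4 mm long, 14 high, then the black slider: 76 mm along y, 12 thick, 35 high, ends rounded with 6 mm radius. In front (-x) the grip block, and two prongs at y = +-16, z = -22, out to x = -67 mm.
- hanger_grip (a point): In the spare hanger's orange grip block (hanger frame -30, 0, +20 mm), where to grasp it from above, fingers closing along the hanger's y. The block is 24 mm wide (y), from x = -5 to -50 and z = -4 to +36 mm; beside it, in front of the plate and above the prongs, all is free.
- parked_near: Parked hanger like the spare one, on the rail, the one nearer the open end, with a red-handled tool hanging 155 mm down. Loose: slides along the rail when pushed with 1 to 5 N. Frame as the spare hanger's. Neighbours touch by the edges of their 80 mm face plates: in a closed row the origins are 80 mm apart.
- parked_far: Parked hanger as above with a dark-handled tool, between the other one and the end stop; closed up, its origin is 40 mm from the stop block's face. Between the block and the open end the three hangers are the only things on the rail.
- maul: Black maul standing on its 58 mm head on the bench, 168 mm high; bystander. Origin: centre of its underside.
- dye: Amber dye bottle, 54 mm diameter, 110 mm high; bystander. Origin: centre of its underside.
- bin: Yellow divided open bin 100 x 150 x 45 mm; bystander. Origin: centre of its underside.
Not all that is in view belongs to the job. What is shaped like the hanger but green or pink is not meant.

How it is judged:
By the outcome, as a careful person would: the job done as asked, in the order asked, and still so for the second after the job is handed in, with the robot touching nothing.
It also fails if it takes over 72 s, if anything falls off the work surface, if the arm or the gripper's body presses on something with over 40 N, if the wrist force passes 120 N, or if a joint passes its speed limit or range.

## Working session

There is one attempt and no reset: what is moved stays moved. The work goes in short steps, Python scripts to look and compute and a shell command to move; the robot and the scene stay as the last step left them, time stands still between calls to the robot, and variables do not carry over. Pictures are saved under pics/ and viewed, on a budget of 10 in all, crops included, one or two more only if the job needs it, and the job is handed in when it is done.

```bash
mkdir -p pics; ls; python3 - <<'E'
from plant import r
import cv2,json,numpy as np
s=r.get_state();print({k:np.round(v,4).tolist() for k,v in s.items()})
for n in("scene","top"):
    c=r.capture(n);cv2.imwrite(f"pics/{n}0.png",c["frame"][:,:,::-1]);np.savez(f"pics/{n}0.npz",**c)
    print(n,np.round(c["intrinsics"],1).tolist(),np.round(c["pose"],3).tolist())
E
```

```text
pics
{'time_s': 0.0, 'joints': [91.5664, 20.5927, 0.6322, -0.0218, -70.134, -16.5052], 'qd': [-0.048, 0.0282, 0.045, -0.0434, 0.2037, 0.0516], 'joint_torque': [-0.0012, -58.2722, 29.3061, 6.9968, 0.007, -0.0002], 'tcp_pos': [0.1739, 0.6517, 0.2026], 'eef_rot': [94.2834, 89.9032, -100.6628], 'contact_force': [-0.4696, -1.06, 0.3997], 'moment': [0.0265, -0.0057, -0.0198], 'gripper_width': 0.0878}
scene [[606.3, 0.0, 321.8], [0.0, 606.3, 236.3], [0.0, 0.0, 1.0]] [[0.199, 0.789, -0.582, 1.246], [0.98, -0.15, 0.132, -0.106], [0.017, -0.596, -0.803, 1.08], [0.0, 0.0, 0.0, 1.0]]
top [[465.2, 0.0, 318.7], [0.0, 465.2, 245.5], [0.0, 0.0, 1.0]] [[0.012, -0.986, 0.165, 0.363], [-1.0, -0.012, 0.002, 0.032], [-0.0, -0.165, -0.986, 1.18], [0.0, 0.0, 0.0, 1.0]]
```

View pics/scene0.png

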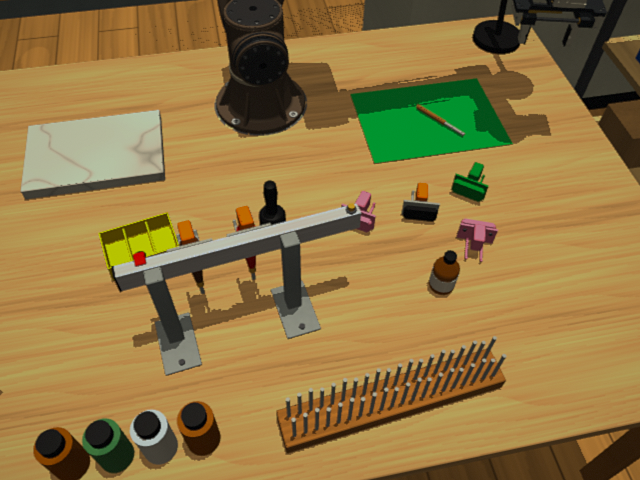

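View pics/top0.png

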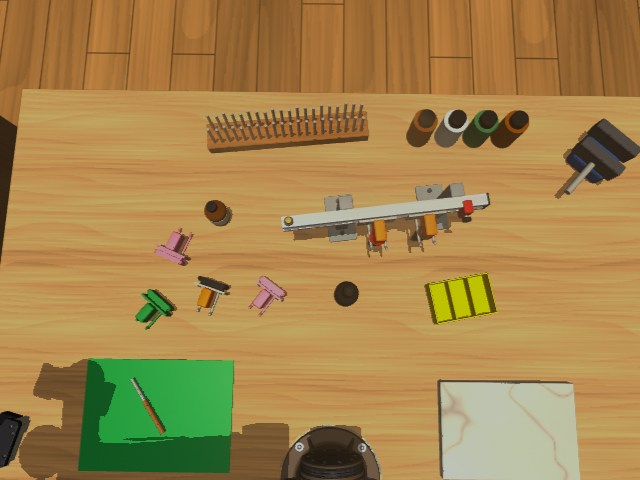

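Scene view: orange-gripped, black-slider hanger at about (421,203); green at (470,182), pinks at (366,210) and (478,235). Rail runs (120,272)–(355,212), with the red stop at (140,258). Top view: the same orange hanger at (208,293); green (154,308), pinks (268,293) and (176,246); dye (217,212), maul (346,293), bin (461,298). The orange one fits, since green and pink are excluded and the other two orange ones are on the rail. I'll confirm that in an enlarged crop.

```bash
python3 - <<'E'
import cv2,numpy as np
t=cv2.imread("pics/top0.png");s=cv2.imread("pics/scene0.png")
f=lambda im,x,y,w,h,W,H:cv2.resize(im[y:y+h,x:x+w],(W,H),interpolation=cv2.INTER_CUBIC)
a=np.hstack([f(t,180,265,60,60,360,360),f(s,395,175,55,45,440,360)])
b=f(t,270,180,230,69,800,240)
cv2.imwrite("pics/crop1.png",np.vstack([a,b]))
E
```

```text
(no output)
```

View pics/crop1.png

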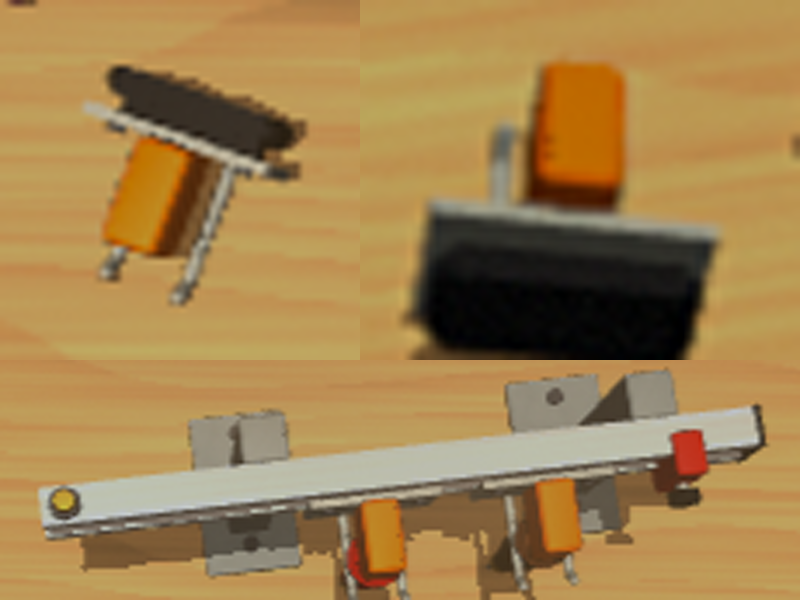

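Tile 1 confirms the target: orange block with black slider, plate from about (194,283) to (225,293) in the top image. The rail's front top edge runs from (283,228) to (489,205), the red stop is at about (468,208), and the brass screw at (288,220). Next I measure it.

```bash
cat > h.py <<'E'
import cv2,numpy as np
from scipy.spatial.transform import Rotation as Ro
def onz(c,uv,z):
    K,P=c["intrinsics"],c["pose"]
    uv=np.atleast_2d(np.array(uv,float))
    d=(np.linalg.inv(K)@np.c_[uv,np.ones(len(uv))].T).T@P[:3,:3].T
    return P[:3,3]+d*((z-P[2,3])/d[:,2])[:,None]
def proj(c,p):
    P=np.linalg.inv(c["pose"]);q=np.atleast_2d(p)@P[:3,:3].T+P[:3,3];q=q@c["intrinsics"].T
    return q[:,:2]/q[:,2:]
def axes(s): # tool axes in world, columns
    return Ro.from_euler("xyz",s["eef_rot"],degrees=True).as_matrix()
E
python3 - <<'E'
from h import *
t=np.load("pics/top0.npz")
hsv=cv2.cvtColor(t["frame"],cv2.COLOR_RGB2HSV)
# orange block top (bright)
m=cv2.inRange(hsv,(8,200,170),(22,255,255));m[:, :180]=0;m[:,240:]=0;m[:265]=0;m[330:]=0
r=cv2.minAreaRect(np.argwhere(m>0)[:,::-1].astype(np.float32));q=onz(t,cv2.boxPoints(r),.061)
print("block n",(m>0).sum(),np.round(q*1e3,1)[:,:2].tolist(),"c",q.mean(0),"sides",np.linalg.norm(np.diff(q,axis=0),axis=1))
f=lambda pts,s,ox,oy:[(ox+(x+.5)/s-.5,oy+(y+.5)/s-.5) for x,y in pts]
b=onz(t,f([(140,140),(190,150),(155,252),(105,243)],6,180,265),.061);print("hand",b.mean(0),np.round(b*1e3,1)[:,:2].tolist())
p=onz(t,f([(88,105),(266,168)],6,180,265),.047);d=p[1]-p[0];print("plate",p,np.linalg.norm(d),"yaw of -y dir",np.degrees(np.arctan2(d[1],d[0])))
s=onz(t,f([(110,72),(295,128)],6,180,265),.0425);print("slider",s,np.linalg.norm(s[1]-s[0]))
S=3.478
e=onz(t,f([(44,167),(760,84)],S,270,180),.222);d=e[0]-e[1];print("rail front top",e,np.linalg.norm(d),"y-axis angle",np.degrees(np.arctan2(d[1],d[0])))
bk=onz(t,f([(38,127),(753,47)],S,270,180),.222);print("rail back top",bk)
print("screw",onz(t,f([(64,140)],S,270,180),.225))
print("blocks parked",onz(t,f([(382,176),(558,155)],S,270,180),.2345))
print("stop",onz(t,f([(672,73),(702,70),(707,113),(678,118)],S,270,180),.225))
E
```

```text
block n 164 [[404.0, 324.6], [444.7, 311.6], [437.5, 291.2], [396.9, 304.4]] c [0.42076212 0.30794002 0.061     ] sides [0.04275229 0.02164448 0.04270155]
hand [0.42036988 0.30710866 0.061     ] [[442.7, 311.3], [438.9, 291.1], [398.3, 303.0], [401.6, 323.1]]
plate [[0.45762457 0.33668585 0.047     ]
 [0.43298866 0.26319087 0.047     ]] 0.0775141229479981 yaw of -y dir -108.53142551277774
slider [[0.47160168 0.32966105 0.0425    ]
 [0.44965141 0.25303611 0.0425    ]] 0.07970694134948712
rail front top [[ 0.55960677  0.11098138  0.222     ]
 [ 0.6165031  -0.32420875  0.222     ]] 0.4388936634479986 y-axis angle 97.44854736367431
rail back top [[ 0.58432958  0.11524213  0.222     ]
 [ 0.63977321 -0.32104023  0.222     ]]
screw [[0.57577878 0.09906618 0.225     ]]
blocks parked [[ 0.55400031 -0.09161345  0.2345    ]
 [ 0.5680596  -0.19684294  0.2345    ]]
stop [[ 0.62195442 -0.26988707  0.225     ]
 [ 0.62405746 -0.28821717  0.225     ]
 [ 0.59722368 -0.29011994  0.225     ]
 [ 0.59390263 -0.27242808  0.225     ]]
```

```bash
cat >> h.py <<'E'
def to(s,p,yaw): # dp (mm) in tool axes to reach world p; twist to make tool y parallel (mod 180) to world angle yaw
    A=axes(s);dp=A.T@(np.array(p)-s["tcp_pos"])*1e3
    cur=np.degrees(np.arctan2(A[1,1],A[0,1]))
    d=(yaw-cur+90)%180-90   # world +z turn; tool x is down -> twist = -d
    return np.round(dp,1),"twist",round(-d,2),"alt",round(-(d-180*np.sign(d)),2),"tool x",np.round(A[:,0],4),"yang",round(cur,2)
E
python3 - <<'E'
from h import *;from plant import r
s=r.get_state();print(to(s,[.418,.308,.16],72.2),s["joints"])
E
```

```text
(array([  43.2,  269.1, -324.4]), 'twist', np.float64(2.85), 'alt', np.float64(-177.15), 'tool x', array([-2.0e-04, -1.3e-03, -1.0e+00]), 'yang', np.float64(-104.95)) [ 9.15652732e+01  2.05855199e+01  6.42033403e-01 -1.62811960e-02
 -7.01332840e+01 -1.65057879e+01]
```

```bash
python3 -m jog '{"fingers":[0.7,0.7,0.7,0.7,0.7],"dp":[[0,25,-30],[0,55,-66],[0,85,-102],[0,115,-138],[0,134,-162]],"twist":[0,1,2,3,3]}' 25
python3 -m jog '{"fingers":[0.7,0.7,0.7,0.7,0.7],"dp":[[5,27,-32],[10,60,-72],[15,95,-115],[20,125,-150],[20,134,-162]],"twist":[0,0,0,0,0]}'
python3 - <<'E'
from h import *;from plant import r
s=r.get_state();print(to(s,[.418,.308,.16],72.2),s["joints"],s["contact_force"],s["gripper_width"])
c=r.capture("wrist");cv2.imwrite("pics/w1.png",c["frame"][:,:,::-1]);np.savez("pics/w1.npz",**c);print(c["pose"])
E
```

```text
time_s: 0.6
tcp_pos: [0.2969, 0.4777, 0.2028]
eef_rot: [92.2, 89.9, -105.8]
contact_force: [0.5, 0.3, 1.2]
gripper_width: 0.0618
time_s: 1.1
tcp_pos: [0.41, 0.2963, 0.1824]
eef_rot: [81.0, 89.8, -117.1]
contact_force: [0.9, 0.2, 0.4]
gripper_width: 0.0614
(array([ 22.3, -13.7,  -4. ]), 'twist', np.float64(-0.37), 'alt', np.float64(179.63), 'tool x', array([-0.0018, -0.0035, -1.    ]), 'yang', np.float64(-108.17)) [ 5.81567797e+01  5.57257240e+00 -2.19475162e+01  2.05417396e-02
 -6.27019496e+01  1.36675432e+01] [0.94159941 0.21390717 0.44302877] 0.06138378616988685
[[-0.31184519 -0.91087591 -0.27029181  0.48321468]
 [-0.95012581  0.30005902  0.08500305  0.27342116]
 [ 0.00367626  0.28331902 -0.95901868  0.36276025]
 [ 0.          0.          0.          1.        ]]
```

View pics/w1.png

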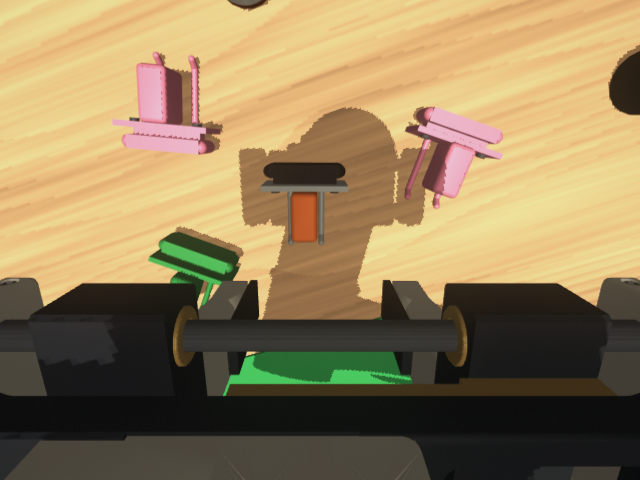

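The wrist view shows the orange hanger squarely ahead: plate from (262,187) to (347,187), block top from (292,193) to (316,242). The hanger's neighbours are clear of the fingers.

```bash
python3 - <<'E'
from h import *;from plant import r
t=np.load("pics/w1.npz")
hsv=cv2.cvtColor(t["frame"],cv2.COLOR_RGB2HSV)
m=cv2.inRange(hsv,(3,190,120),(20,255,255));m[:150]=0;m[255:]=0;m[:,:270]=0;m[:,345:]=0
R=cv2.minAreaRect(np.argwhere(m>0)[:,::-1].astype(np.float32));bp=cv2.boxPoints(R);print(bp.tolist())
q=onz(t,bp,.061);c=q.mean(0);print(q[:,:2].tolist(),"c",c,"sides",np.linalg.norm(np.diff(q,axis=0),axis=1))
for z,uv in((.047,[(262,185.5),(347,184.5)]),(.0425,[(264,171),(345,171)])):
    p=onz(t,uv,z);d=p[0]-p[1];print(p.mean(0),np.linalg.norm(d),"yaxis ang",np.degrees(np.arctan2(d[1],d[0])))
s=r.get_state();print(s["tcp_pos"])
E
```

```text
[[290.9999694824219, 194.0], [315.9999694824219, 194.0], [315.9999694824219, 241.0], [290.9999694824219, 241.0]]
[[0.4458884033421639, 0.3107664571090429], [0.43908504588492064, 0.2900781707245114], [0.3985233412481306, 0.3035247062520264], [0.40560988271200826, 0.32503637997759455]] c [0.42227667 0.30735143 0.061     ] sides [0.02177822 0.04273244 0.02264887]
[0.44804536 0.29816469 0.047     ] 0.07693269197211344 yaxis ang 72.47327324253322
[0.45951498 0.29440927 0.0425    ] 0.07350615034835939 yaxis ang 71.81029014912744
[0.41063394 0.29582285 0.18257466]
```

```bash
python3 -m jog '{"fingers":[0.7,0.7,0.7,0.7,0.7],"dp":[[35,-15,-6],[75,-15,-6],[110,-15,-6],[130,-15,-6],[139.5,-15,-6]],"twist":[0,0,0,0,0]}' 30
python3 -m jog '{"fingers":[0.4,0.1,0,0,0],"dp":[[0,0,0],[0,0,0],[0,0,0],[0,0,0],[0,0,0]],"twist":[0,0,0,0,0]}' 30
python3 - <<'E'
from h import *;from plant import r
s=r.get_state();print(to(s,[.4205,.3077,.043],72.),s["contact_force"],s["moment"],s["gripper_width"],s["tcp_pos"])
E
```

```text
time_s: 1.65
tcp_pos: [0.4198, 0.3064, 0.0407]
eef_rot: [78.8, 89.6, -119.4]
contact_force: [-0.5, -0.1, 0.7]
gripper_width: 0.0611
time_s: 2.15
tcp_pos: [0.4201, 0.3069, 0.0416]
eef_rot: [80.0, 89.6, -118.2]
contact_force: [-0.2, 1.1, 0.7]
gripper_width: 0.027
(array([-1.4, -0.9, -0.1]), 'twist', np.float64(-0.2), 'alt', np.float64(179.8), 'tool x', array([-0.0029, -0.0054, -1.    ]), 'yang', np.float64(-108.2)) [-0.20475734  1.08958275  0.73446899] [ 0.02039652 -0.05878789  0.03584507] 0.027044599139847175 [0.42013418 0.30685576 0.04158943]
```

```bash
python3 -m jog '{"fingers":[0,0,0,0,0],"dp":[[0,0,0],[0,0,0],[-5,0,0],[-30,0,0],[-60,0,0]],"twist":[0,0,0,0,0]}' 30
python3 - <<'E'
from h import *;from plant import r
s=r.get_state();print(s["contact_force"],s["moment"],s["gripper_width"],s["tcp_pos"],axes(s),s["joints"])
E
```

```text
time_s: 2.65
tcp_pos: [0.4197, 0.3063, 0.1016]
eef_rot: [77.9, 89.5, -120.3]
contact_force: [-0.2, -0.1, -0.2]
gripper_width: 0.0004
[-0.23416057 -0.1102732  -0.20500172] [ 0.17204331 -0.10411591  0.00957083] 0.00036417454153847876 [0.4197325  0.3063487  0.10157874] [[-0.00455788 -0.31251507 -0.94990187]
 [-0.00778995 -0.94987182  0.31254256]
 [-0.99995927  0.00882422  0.00189492]] [ 5.77987245e+01  1.16248286e+01 -2.63896027e+01  2.12635458e-02
 -5.25024188e+01  1.39761770e+01]
```

The gripper closed fully, so the grasp missed or slipped. I'll look.

```bash
python3 - <<'E'
from h import *;from plant import r
c=r.capture("wrist");cv2.imwrite("pics/w2.png",c["frame"][:,:,::-1]);np.savez("pics/w2.npz",**c)
c=r.capture("scene");np.savez("pics/s2.npz",**c)
cv2.imwrite("pics/s2.png",np.vstack([cv2.resize(c["frame"][90:310,330:550,::-1],(600,600))]))
E
```

```text
(no output)
```

View pics/w2.png

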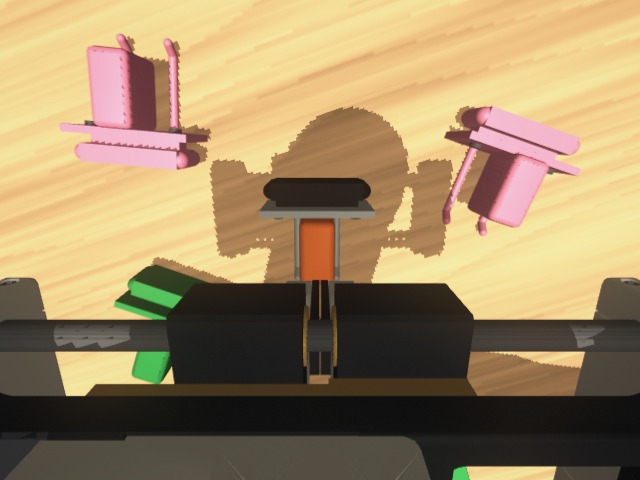

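```bash
python3 - <<'E'
from h import *;from plant import r
t=np.load("pics/w2.npz")
print(proj(t,[[.4197,.3063,.1016],[.4197,.3063,.0846]]),t["pose"][:3,3])
hsv=cv2.cvtColor(t["frame"],cv2.COLOR_RGB2HSV)
m=cv2.inRange(hsv,(3,190,120),(20,255,255));m[:200]=0;m[282:]=0;m[:,:270]=0;m[:,345:]=0
R=cv2.minAreaRect(np.argwhere(m>0)[:,::-1].astype(np.float32));bp=cv2.boxPoints(R);print(bp.tolist())
q=onz(t,bp,.061);c=q.mean(0);print(q[:,:2].tolist(),"c",c,"sides",np.linalg.norm(np.diff(q,axis=0),axis=1))
for z,uv in((.047,[(261,212),(374,212)]),(.0425,[(263,189),(371,189)])):
    p=onz(t,uv,z);d=p[0]-p[1];print(p.mean(0),np.linalg.norm(d),"yaxis ang",np.degrees(np.arctan2(d[1],d[0])))
t=np.load("pics/w1.npz");print(proj(t,[[.41063,.29582,.1826]]))
for z in (.061,.0): print(proj(t,[[.4222,.3074,z]]))
E
```

```text
[[320.4764024  280.39913324]
 [320.16972856 269.3350593 ]] [0.49345349 0.28416474 0.28185935]
[[300.0, 222.0], [334.0, 222.0], [334.0, 281.0], [300.0, 281.0]]
[[0.44642761582541635, 0.31112303565271243], [0.4394448418038103, 0.2900511330966087], [0.3997262815657845, 0.3026055028263605], [0.40710984797254185, 0.32476571258239034]] c [0.42317715 0.30713635 0.061     ] sides [0.02219874 0.04165545 0.02335791]
[0.44632251 0.29902816 0.047     ] 0.07780262450991383 yaxis ang 71.68085068404726
[0.46084182 0.29457776 0.0425    ] 0.07435642878372575 yaxis ang 71.71427034888275
[[320.87824403 279.21631727]]
[[303.47793689 218.05737796]]
[[305.84052021 205.2436918 ]]
```

View pics/s2.png

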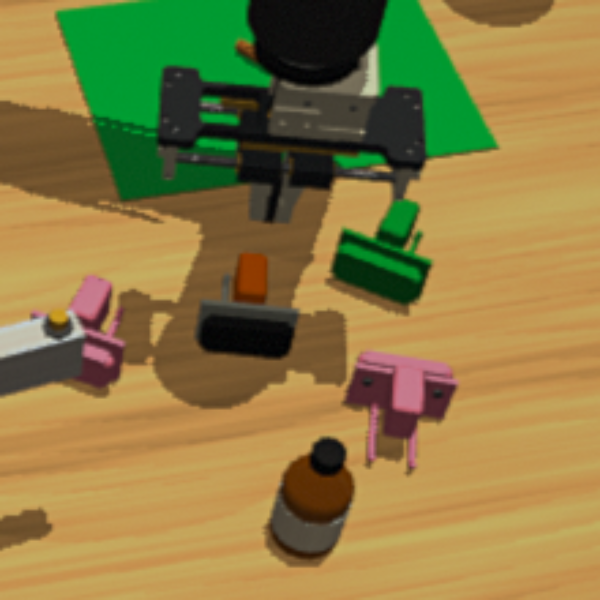

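```bash
python3 - <<'E'
from h import *
s=np.load("pics/s2.npz");w=np.load("pics/w2.npz")
T=np.array([.4197,.3063,.1016]);
print("scene proj TCP,tip,grasp",proj(s,[T,T-[0,0,.017],T+[0,0,.002]]))
print("hanger block centre top (scene)",proj(s,[[.4225,.3072,.061]]),"plate",proj(s,[[.447,.2985,.047]]))
f=s["frame"][150:215,395:465,::-1];g=w["frame"][200:340,260:380,::-1]
cv2.imwrite("pics/tip.png",np.hstack([cv2.resize(f,(517,480),interpolation=cv2.INTER_CUBIC),cv2.resize(g,(280,480)) if 0 else cv2.resize(g[:,20:100],(274,480))]))
E
```

```text
scene proj TCP,tip,grasp [[424.1598914  176.42687695]
 [422.9844923  181.64745921]
 [424.29977266 175.80558875]]
hanger block centre top (scene) [[422.14942362 189.59693807]] plate [[420.71706741 202.4923198 ]]
```

View pics/tip.png

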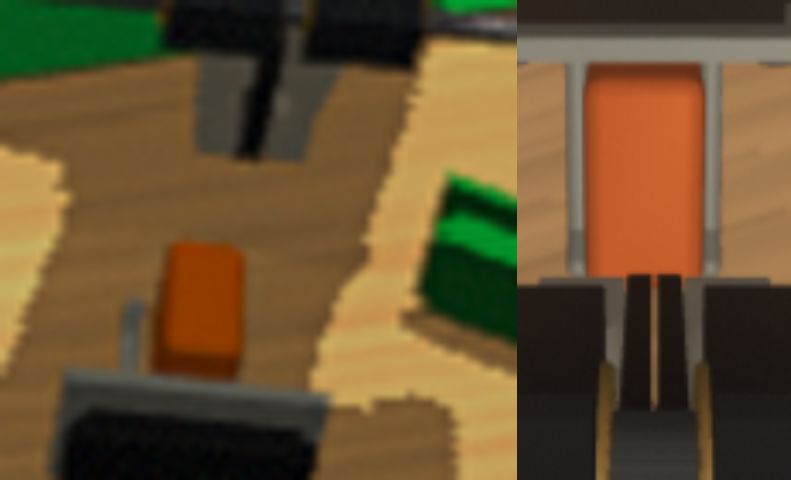

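```bash
python3 - <<'E'
from h import *
s=np.load("pics/s2.npz");w=np.load("pics/w2.npz")
M=lambda c:c["intrinsics"]@np.linalg.inv(c["pose"])[:3]
for a,b in(((429.5,171.4),(320.,281)),((429.5,171.4),(320.,284)),((429.5,169.5),(320.,281))):
    X=cv2.triangulatePoints(M(s),M(w),np.array(a,float).reshape(2,1),np.array(b,float).reshape(2,1));X=(X[:3]/X[3]).T
    print(X,X-[.4197,.3063,.1016],proj(s,X),proj(w,X))
from plant import r
q=r.get_state();print(q["tcp_pos"],q["joints"],q["time_s"],q["gripper_width"])
# top view check
c=r.capture("top");np.savez("pics/t3.npz",**c);cv2.imwrite("pics/t3.png",cv2.resize(c["frame"][250:350,140:290,::-1],(750,500),interpolation=cv2.INTER_CUBIC))
print(proj(c,[[.4197,.3063,.1016]]))
E
```

```text
[[0.43661827 0.30587743 0.13661812]] [[ 0.01691827 -0.00042257  0.03501812]] [[428.86779049 171.1149884 ]] [[310.50476794 277.86699769]]
[[0.43442546 0.30688509 0.13416268]] [[0.01472546 0.00058509 0.03256268]] [[428.82652471 171.09014383]] [[310.04052376 280.63780019]]
[[0.43963901 0.30376042 0.14585645]] [[ 0.01993901 -0.00253958  0.04425645]] [[429.03482147 169.29260201]] [[312.60733989 278.59534164]]
[0.42217889 0.30924737 0.10571782] [ 57.7981644   11.35440615 -26.13799722   0.11510977 -52.48673632
  13.9783811 ] 2.75 0.0006913552371709784
[[200.23706978 296.59650226]]
```

```bash
python3 -m jog '{"fingers":[0.5,0.5,0.5,0.5,0.5],"dp":[[0,0,0],[0,0,0],[0,0,0],[0,0,0],[0,0,0]],"twist":[0,0,0,0,0]}' 30
python3 - <<'E'
from h import *;from plant import r
a=[]
for n in("wrist","scene","top","top"):
    s=r.get_state();a.append(np.r_[s["time_s"],s["tcp_pos"],s["eef_rot"],s["joints"],s["gripper_width"]]);c=r.capture(n);np.savez(f"pics/{n}4.npz",**c)
    print(n,proj(c,[s["tcp_pos"],s["tcp_pos"]+axes(s)[:,0]*.017]).round(1).tolist())
print(np.round(a,4))
L=lambda n:np.load(f"pics/{n}4.npz")["frame"][...,::-1]
f=lambda im,x,y,w,h,W,H:cv2.resize(im[y:y+h,x:x+w],(W,H),interpolation=cv2.INTER_CUBIC)
cv2.imwrite("pics/m4.png",np.vstack([np.hstack([f(L("scene"),380,140,90,70,400,300),f(L("top"),160,255,90,70,400,300)]),f(L("wrist"),160,180,320,120,800,300)]))
E
```

```text
time_s: 3.3
tcp_pos: [0.4211, 0.3083, 0.1034]
eef_rot: [91.8, 89.8, -106.4]
contact_force: [0.5, -0.3, -0.5]
gripper_width: 0.0349
wrist [[320.3, 280.4], [320.3, 269.4]]
scene [[425.4, 176.2], [424.2, 181.4]]
top [[199.2, 295.9], [201.0, 296.3]]
top [[199.1, 295.9], [201.0, 296.3]]
[[ 3.300000e+00  4.211000e-01  3.083000e-01  1.034000e-01  9.182220e+01
   8.984460e+01 -1.063668e+02  5.780220e+01  1.148690e+01 -2.629380e+01
   5.350000e-02 -5.236880e+01  1.397610e+01  3.490000e-02]
 [ 3.350000e+00  4.212000e-01  3.083000e-01  1.035000e-01  9.310420e+01
   8.985480e+01 -1.050892e+02  5.779840e+01  1.147950e+01 -2.628960e+01
   5.390000e-02 -5.236970e+01  1.397530e+01  3.870000e-02]
 [ 3.400000e+00  4.212000e-01  3.084000e-01  1.036000e-01  9.500840e+01
   8.986410e+01 -1.031801e+02  5.779980e+01  1.147270e+01 -2.628460e+01
   5.590000e-02 -5.237130e+01  1.397750e+01  4.110000e-02]
 [ 3.450000e+00  4.212000e-01  3.084000e-01  1.037000e-01  9.648610e+01
   8.987180e+01 -1.017014e+02  5.780010e+01  1.146570e+01 -2.628280e+01
   5.670000e-02 -5.237160e+01  1.397780e+01  4.220000e-02]]
```

View pics/m4.png

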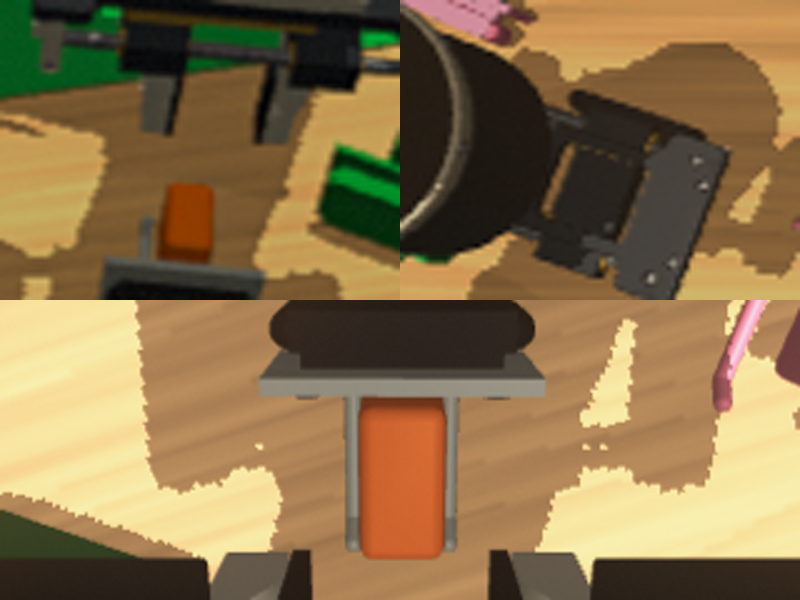

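```bash
python3 - <<'E'
from h import *
w=np.load("pics/wrist4.npz");K=w["intrinsics"];print(K)
P=w["pose"];f=K[0,0]
A=None
T=np.array([.4211,.3083,.1034])
for sep,op,row in((70,.0349,281),(124,.0614,283)):
    d=f*op/sep
    X=P[:3,:3]@(d*np.array([(320-K[0,2])/f,(row-K[1,2])/f,1]))+P[:3,3]
    print("depth",d,X,X-T)
c=np.linalg.inv(P)
for p in(T,T-[0,0,.017],T-[0,0,.017]+.0095*np.array([.95,-.31,0])):print("depth of",(c[:3,:3]@p+c[:3,3])[2],proj(w,p))
E
python3 - <<'E'
from plant import r
print([x for x in dir(r) if x[0]!='_'])
s=r.get_state();print(s["gripper_width"],s["time_s"])
E
```

```text
[[347.41999452   0.         319.64242622]
 [  0.         347.41999452 240.2477404 ]
 [  0.           0.           1.        ]]
depth 0.17321368298112627 [0.42898759 0.30599328 0.12347135] [ 0.00788759 -0.00230672  0.02007135]
depth 0.17202893276940584 [0.42853134 0.30614815 0.12484841] [ 0.00743134 -0.00215185  0.02144841]
depth of 0.19478865911108567 [[320.35556448 280.42044717]]
depth of 0.211095530158703 [[320.23065523 269.40977169]]
depth of 0.20841243704334228 [[320.20412021 254.6051968 ]]
['Unreachable', 'capture', 'close_job', 'get_state']
0.04301893273939313 3.5
```

Settled views from the wrist and scene cameras agree with each other. The fingertips sit about 37 mm higher along the tool axis than the stated TCP implies: the visible tip is at z≈0.124 while the TCP reads 0.104. The first close was therefore just above the block, and the hanger hasn't moved. I'll grasp lower, watching the force.

```bash
python3 -m jog '{"fingers":[0.7,0.7,0.7,0.7,0.7],"dp":[[0,0,0],[0,0,0],[15,0,0],[35,0,0],[50,0,0]],"twist":[0,0,0,0,0]}' 30
python3 -m jog '{"fingers":[0.7,0.7,0.7,0.7,0.7],"dp":[[12,0,0],[24,0,0],[34,0,0],[40,0,0],[40,0,0]],"twist":[0,0,0,0,0]}' 30
python3 - <<'E'
from h import *;from plant import r
c=r.capture("wrist");np.savez("pics/w5.npz",**c);cv2.imwrite("pics/w5.png",c["frame"][140:400,120:520,::-1])
s=r.get_state();print(s["tcp_pos"],s["contact_force"],s["gripper_width"],axes(s)[:,0])
E
```

```text
time_s: 4.0
tcp_pos: [0.4211, 0.3081, 0.0529]
eef_rot: [92.6, 89.9, -105.6]
contact_force: [-0.9, 0.0, -1.1]
gripper_width: 0.0612
time_s: 4.5
tcp_pos: [0.4208, 0.3077, 0.0122]
eef_rot: [85.3, 89.8, -112.9]
contact_force: [0.1, 0.1, -0.5]
gripper_width: 0.0609
[0.42104025 0.30802089 0.01281479] [0.76995083 0.53868312 0.14282086] 0.06130658415571781 [-7.68219231e-04 -2.51511284e-03 -9.99996542e-01]
```

View pics/w5.png

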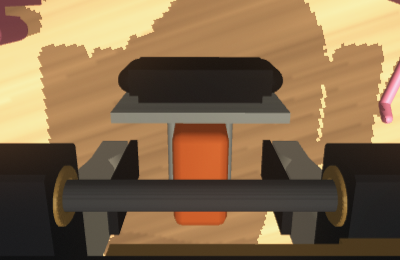

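The fingers now straddle the block: inner faces at crop columns 138 and 262, block at 175–228. I'll go 6 mm deeper, close, check the width, then lift.

```bash
python3 -m jog '{"fingers":[0.7,0.2,0,0,0],"dp":[[6,0,0],[6,0,0],[6,0,0],[6,0,0],[6,0,0]],"twist":[0,0,0,0,0]}' 40
python3 -m jog '{"fingers":[0,0,0,0,0],"dp":[[0,0,0],[0,0,0],[0,0,0],[0,0,0],[0,0,0]],"twist":[0,0,0,0,0]}' 40
python3 - <<'E'
from h import *;from plant import r
s=r.get_state();print(s["tcp_pos"],s["contact_force"],s["moment"],s["gripper_width"],axes(s))
E
```

```text
time_s: 5.05
tcp_pos: [0.4211, 0.3081, 0.007]
eef_rot: [94.4, 89.9, -103.8]
contact_force: [0.6, 0.5, -0.1]
gripper_width: 0.0346
time_s: 5.55
tcp_pos: [0.4212, 0.3082, 0.0072]
eef_rot: [96.4, 89.9, -101.8]
contact_force: [-0.1, -0.7, 2.9]
gripper_width: 0.0235
[0.4211542  0.30816424 0.00717346] [-0.10484495 -0.66718739  2.93653503] [-0.10536763  0.2265299   0.01951237] 0.0235210666087453 [[-4.36925532e-04 -3.12133788e-01 -9.50038056e-01]
 [-2.08844726e-03 -9.50035790e-01  3.12134004e-01]
 [-9.99997724e-01  2.12048369e-03 -2.36780064e-04]]
```

Grip confirmed at 23.5 mm (block is 24 mm). Now I lift to slot height, then swing to the pre-mouth pose and turn about 25.5°.

```bash
python3 -m jog '{"fingers":[0,0,0,0,0],"dp":[[-15,0,0],[-50,0,0],[-95,0,0],[-140,0,0],[-175,0,0]],"twist":[0,0,0,0,0]}' 45
python3 -m jog '{"fingers":[0,0,0,0,0],"dp":[[0,12,-17],[0,35,-48],[0,62,-86],[0,88,-121],[0,100,-138]],"twist":[-3,-9,-16,-22,-25.5]}' 45
python3 -m jog '{"fingers":[0,0,0,0,0],"dp":[[0,0,0],[0,0,0],[0,0,0],[0,0,0],[0,0,0]],"twist":[0,0,0,0,0]}' 45
python3 - <<'E'
from h import *;from plant import r
s=r.get_state();print(to(s,[.5212,.1702,.1822],97.35),s["tcp_pos"],s["contact_force"],s["moment"],s["gripper_width"])
for n in("wrist","scene"):
    c=r.capture(n);np.savez(f"pics/{n}6.npz",**c)
a=np.load("pics/wrist6.npz")["frame"][:,:,::-1];b=np.load("pics/scene6.npz")["frame"][140:260,320:440,::-1]
cv2.imwrite("pics/m6.png",np.hstack([cv2.resize(a[80:320,:420],(700,400)) if 0 else a[60:330,60:560][:, :], cv2.resize(b,(270,270),interpolation=cv2.INTER_CUBIC)]))
E
```

```text
time_s: 6.05
tcp_pos: [0.4213, 0.3087, 0.1846]
eef_rot: [138.5, 89.9, -59.6]
contact_force: [1.2, 0.5, -2.6]
gripper_width: 0.0238
time_s: 6.55
tcp_pos: [0.522, 0.168, 0.1842]
eef_rot: [62.5, 89.9, -110.1]
contact_force: [1.2, -0.1, -1.3]
gripper_width: 0.0234
time_s: 7.05
tcp_pos: [0.5216, 0.1688, 0.1843]
eef_rot: [64.7, 89.9, -107.8]
contact_force: [0.2, -0.3, -2.1]
gripper_width: 0.0237
(array([ 2.1, -1.4,  0.2]), 'twist', np.float64(0.16), 'alt', np.float64(-179.84), 'tool x', array([-4.0e-04, -1.3e-03, -1.0e+00]), 'yang', np.float64(-82.49)) [0.52161886 0.16882586 0.18427748] [ 0.19991477 -0.30770533 -2.08737401] [ 0.01041288 -0.04151195 -0.02675762] 0.023733136290379347
```

View pics/m6.png

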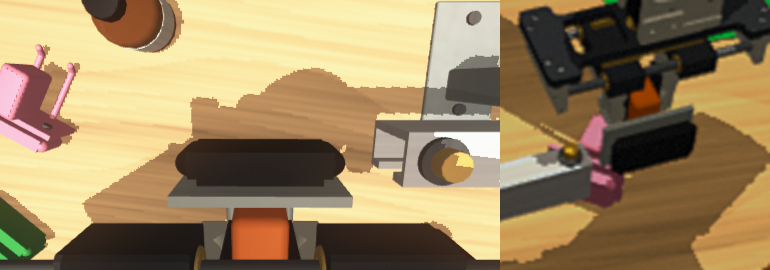

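The wrist view shows the hanger held level, with plate ends at crop (168,200) and (353,200). The rail's open end is at right, with its corner near (403,187) and the screw at (457,165). The plate top and rail top are both at z≈222, so their edges can be compared directly. I'll do that numerically.

```bash
python3 - <<'E'
from h import *
w=np.load("pics/wrist6.npz");g=cv2.cvtColor(w["frame"],cv2.COLOR_RGB2GRAY).astype(int)
for c in (250,280,370,400):print("plate",c,dict(zip(range(224,272,1),g[224:272,c-2:c+3].mean(1).astype(int))).__str__()[1:-1])
for c in (475,485,535,555):print("rail",c,dict(zip(range(182,262,1),g[182:262,c-2:c+3].mean(1).astype(int))).__str__()[1:-1])
print("row 225",list(g[225,430:500]))
E
```

```text
plate 250 224: np.int64(42), 225: np.int64(42), 226: np.int64(42), 227: np.int64(42), 228: np.int64(41), 229: np.int64(42), 230: np.int64(41), 231: np.int64(41), 232: np.int64(40), 233: np.int64(40), 234: np.int64(40), 235: np.int64(39), 236: np.int64(39), 237: np.int64(39), 238: np.int64(40), 239: np.int64(55), 240: np.int64(77), 241: np.int64(76), 242: np.int64(76), 243: np.int64(77), 244: np.int64(77), 245: np.int64(77), 246: np.int64(77), 247: np.int64(75), 248: np.int64(75), 249: np.int64(74), 250: np.int64(74), 251: np.int64(73), 252: np.int64(73), 253: np.int64(75), 254: np.int64(76), 255: np.int64(77), 256: np.int64(102), 257: np.int64(146), 258: np.int64(146), 259: np.int64(146), 260: np.int64(146), 261: np.int64(145), 262: np.int64(145), 263: np.int64(145), 264: np.int64(145), 265: np.int64(144), 266: np.int64(144), 267: np.int64(139), 268: np.int64(132), 269: np.int64(134), 270: np.int64(137), 271: np.int64(140)
plate 280 224: np.int64(37), 225: np.int64(38), 226: np.int64(37), 227: np.int64(37), 228: np.int64(37), 229: np.int64(36), 230: np.int64(36), 231: np.int64(36), 2
[... 9350 characters left out ...]
82), np.int64(181), np.int64(182), np.int64(181), np.int64(182), np.int64(182), np.int64(182), np.int64(182), np.int64(181), np.int64(181), np.int64(181), np.int64(123), np.int64(91), np.int64(88), np.int64(148), np.int64(176), np.int64(179), np.int64(178), np.int64(178), np.int64(179), np.int64(177), np.int64(177), np.int64(178), np.int64(177), np.int64(178), np.int64(178), np.int64(127), np.int64(65), np.int64(52), np.int64(51), np.int64(56), np.int64(71), np.int64(74), np.int64(74), np.int64(75), np.int64(75), np.int64(75), np.int64(74), np.int64(75), np.int64(74), np.int64(78), np.int64(78), np.int64(78), np.int64(78), np.int64(78), np.int64(79), np.int64(79), np.int64(79), np.int64(79)]
```

```bash
python3 - <<'E'
from h import *
w=np.load("pics/wrist6.npz")
a=onz(w,[(475,247.5),(555,247.5)],.222);b=onz(w,[(475,192.5),(555,192.5)],.222)
print("rail front",a,"back",b,"end",onz(w,[(463,240)],.222))
d=a[0]-a[1];yaw=np.degrees(np.arctan2(d[1],d[0]));print("ang",yaw)
for dz in(-.001,0,.001):
  p=onz(w,[(250,256.7),(400,257.)],.2241+dz);d=p[0]-p[1];print("plate ang",np.degrees(np.arctan2(d[1],d[0])),"mid",p.mean(0))
  f=onz(w,[(325,267.5)],.2241+dz)
  n=np.array([np.cos(np.radians(7.4)),np.sin(np.radians(7.4)),0]);
  print(dz,"plate rear minus rail front along rail x (mm)",(p-a)@n*1e3,"thick",(p.mean(0)-f)@n*1e3, "depth",(b-a)@n*1e3)
e=onz(w,[(229,260),(411,260)],.2241);print("plate ends",e,np.linalg.norm(e[0]-e[1]))
E
```

```text
rail front [[0.56150278 0.10683896 0.222     ]
 [0.56599493 0.07263013 0.222     ]] back [[0.58466006 0.11292185 0.222     ]
 [0.58895527 0.08025198 0.222     ]] end [[0.56411863 0.1127992  0.222     ]]
ang 97.48103055552703
plate ang 97.35824932605252 mid [0.54924256 0.17042249 0.2231    ]
-0.001 plate rear minus rail front along rail x (mm) [-3.94526784 -4.04116715] thick [4.89878719] depth [23.74786136 23.75077046]
plate ang 97.3582493260525 mid [0.5495853  0.17048507 0.2241    ]
0 plate rear minus rail front along rail x (mm) [-3.59749736 -3.69306392] thick [4.86418145] depth [23.74786136 23.75077046]
plate ang 97.35824932605247 mid [0.54992803 0.17054764 0.2251    ]
0.001 plate rear minus rail front along rail x (mm) [-3.24972688 -3.34496069] thick [4.82957572] depth [23.74786136 23.75077046]
plate ends [[0.54280763 0.211132   0.2241    ]
 [0.55297161 0.13370855 0.2241    ]] 0.07808775093537101
```

The hanger is parallel to the rail to 0.1°. Its plate rear sits 3.65 mm in front of the rail face, and I want 1.2. It is about 2 mm high, and the slider end is 24 mm from the mouth. I'll correct, then feed in slowly along tool +y.

```bash
python3 -m jog '{"fingers":[0,0,0,0,0],"dp":[[1,0,-1.2],[2.1,0,-2.4],[2.1,0,-2.4],[2.1,0,-2.4],[2.1,0,-2.4]],"twist":[0,0,0,0,0]}' 50
cat >> h.py <<'E'
U=np.radians(7.42);X=np.array([np.cos(U),np.sin(U),0]);Y=np.array([-np.sin(U),np.cos(U),0]);O=np.array([.5640,.1128,0])-.220*Y
def rep(s): # TCP and force in rail frame
    d=s["tcp_pos"]-O;A=axes(s)
    print("t",s["time_s"],"rail TCP mm",np.round([d@X*1e3,d@Y*1e3,d[2]*1e3],1),"F rail",np.round([s["contact_force"]@X,s["contact_force"]@Y,s["contact_force"][2]],1),"M",np.round([s["moment"]@X,s["moment"]@Y,s["moment"][2]],2),"w",round(s["gripper_width"]*1e3,1),"yang",round(np.degrees(np.arctan2(A[1,1],A[0,1])),2),"tilt",np.round(A[:2,0],4))
E
python3 - <<'E'
from h import *;from plant import r
rep(r.get_state())
c=r.capture("wrist");np.savez("pics/w7.npz",**c);g=cv2.cvtColor(c["frame"],cv2.COLOR_RGB2GRAY).astype(int)
rep(r.get_state())
for a in(250,320,400):print("plate",g[250:262,a-2:a+3].mean(1).astype(int).tolist())
for a in(475,490,550):print("rail",g[236:256,a-2:a+3].mean(1).astype(int).tolist())
E
```

```text
time_s: 7.65
tcp_pos: [0.5241, 0.1689, 0.1822]
eef_rot: [64.4, 89.9, -108.1]
contact_force: [-0.1, -0.3, -1.2]
gripper_width: 0.0237
t 7.65 rail TCP mm [-32.3 280.8 182.2] F rail [-0.2 -0.3 -1.2] M [-0.05  0.01 -0.01] w 23.7 yang -82.51 tilt [-0.0004 -0.0014]
t 7.7 rail TCP mm [-32.3 280.8 182.2] F rail [-0.5 -0.1 -1.1] M [-0.02 -0.01  0.02] w 23.8 yang -82.51 tilt [-0.0004 -0.0013]
plate [74, 73, 74, 75, 76, 77, 102, 146, 146, 146, 146, 146]
plate [71, 70, 69, 71, 72, 72, 98, 151, 152, 152, 152, 151]
plate [79, 79, 78, 79, 80, 80, 95, 139, 153, 153, 153, 153]
rail [179, 178, 178, 178, 179, 181, 182, 181, 180, 179, 179, 179, 180, 179, 180, 179, 180, 184, 207, 230]
rail [75, 74, 74, 74, 74, 75, 75, 74, 75, 74, 74, 80, 109, 149, 173, 179, 179, 183, 202, 223]
rail [178, 178, 178, 178, 180, 182, 183, 184, 182, 181, 182, 181, 181, 181, 181, 181, 181, 183, 201, 216]
```

```bash
python3 -m jog '{"fingers":[0,0,0,0,0],"dp":[[0,7,0],[0,14,0],[0,20,0],[0,25,0],[0,29,0]],"twist":[0,0,0,0,0]}' 50
python3 - <<'E'
from h import *;from plant import r
rep(r.get_state())
E
python3 -m jog '{"fingers":[0,0,0,0,0],"dp":[[0,1.5,0],[0,3,0],[0,4.5,0],[0,6,0],[0,7,0]],"twist":[0,0,0,0,0]}' 50
python3 - <<'E'
from h import *;from plant import r
rep(r.get_state())
E
```

```text
time_s: 8.2
tcp_pos: [0.528, 0.1394, 0.1822]
eef_rot: [65.6, 89.9, -107.0]
contact_force: [-0.7, -0.1, -2.1]
gripper_width: 0.0236
t 8.2 rail TCP mm [-32.3 251.1 182.2] F rail [-0.7  0.  -2.1] M [-0.02  0.07  0.03] w 23.6 yang -82.54 tilt [-0.0004 -0.0013]
time_s: 8.7
tcp_pos: [0.5289, 0.1325, 0.1822]
eef_rot: [63.7, 89.9, -108.8]
contact_force: [-0.1, 0.5, -2.6]
gripper_width: 0.0232
t 8.7 rail TCP mm [-32.3 244.1 182.2] F rail [-0.   0.5 -2.6] M [0.26 0.09 0.06] w 23.2 yang -82.53 tilt [-0.0004 -0.0013]
```

The slider is about 12 mm inside with essentially no force. Next comes the catch, in small steps.

```bash
for k in 1; do python3 -m jog '{"fingers":[0,0,0,0,0],"dp":[[0,1.5,0],[0,3,0],[0,4.5,0],[0,6,0],[0,7.5,0]],"twist":[0,0,0,0,0]}' 55 >/dev/null
python3 -c '
from h import *;from plant import r
rep(r.get_state())'; done
python3 -m jog '{"fingers":[0,0,0,0,0],"dp":[[0,1.5,0],[0,3,0],[0,4.5,0],[0,6,0],[0,7.5,0]],"twist":[0,0,0,0,0]}' 55
python3 -c '
from h import *;from plant import r
rep(r.get_state())'
```

```text
t 9.2 rail TCP mm [-33.4 237.3 181. ] F rail [-1.4  4.1 -7.7] M [1.76 0.48 0.14] w 23.6 yang -82.53 tilt [-0.0029 -0.0005]
time_s: 9.7
tcp_pos: [0.5296, 0.1181, 0.1809]
eef_rot: [2.9, 89.8, -169.7]
contact_force: [-0.7, 3.6, -4.2]
gripper_width: 0.0238
t 9.7 rail TCP mm [-33.4 229.7 180.9] F rail [-0.2  3.6 -4.2] M [1.31 0.13 0.08] w 23.8 yang -82.53 tilt [-0.0031 -0.0006]
```

The slider's nose is past the ball (4 N along the rail, hanger seated at z≈198.7). I'll keep feeding until the ball springs out behind it, easing 0.7 mm back toward the middle in rail x.

```bash
python3 -m jog '{"fingers":[0,0,0,0,0],"dp":[[0,4,-0.7],[0,8,-0.7],[0,12,-0.7],[0,16,-0.7],[0,20,-0.7]],"twist":[0,0,0,0,0]}' 55 >/dev/null
python3 -c '
from h import *;from plant import r
rep(r.get_state())'
python3 -m jog '{"fingers":[0,0,0,0,0],"dp":[[0,4,0],[0,8,0],[0,12,0],[0,16,0],[0,20,0]],"twist":[0,0,0,0,0]}' 55 >/dev/null
python3 -c '
from h import *;from plant import r
rep(r.get_state())'
```

```text
t 10.2 rail TCP mm [-32.7 209.3 180.9] F rail [-0.7  3.7 -4.8] M [1.52 0.15 0.18] w 23.6 yang -82.54 tilt [-0.0031 -0.0006]
t 10.7 rail TCP mm [-32.8 188.9 180.9] F rail [ 0.6  3.8 -4.1] M [1.43 0.14 0.17] w 23.7 yang -82.54 tilt [-0.0031 -0.0007]
```

```bash
python3 -m jog '{"fingers":[0,0,0,0,0],"dp":[[0,4,0],[0,8,0],[0,12,0],[0,16,0],[0,20,0]],"twist":[0,0,0,0,0]}' 55 >/dev/null
python3 -c '
from h import *;from plant import r
rep(r.get_state())'
python3 -m jog '{"fingers":[0,0,0,0,0],"dp":[[0,3,0],[0,6,0],[0,10,0],[0,14,0],[0,18,0]],"twist":[0,0,0,0,0]}' 55 >/dev/null
python3 -c '
from h import *;from plant import r
rep(r.get_state())'
```

```text
t 11.2 rail TCP mm [-33.1 168.  180.9] F rail [-1.1 -0.9 -4.5] M [-0.23  0.25  0.07] w 23.6 yang -82.55 tilt [-0.0037 -0.0016]
t 11.7 rail TCP mm [-32.9 149.6 181.1] F rail [-0.5 -0.7 -1.6] M [-0.05  0.01 -0.05] w 23.5 yang -82.55 tilt [-0.0034 -0.0017]
```

The ball has sprung out behind the slider (the along-rail force dropped to zero at y≈168). I'll slide toward the parked hanger; contact is expected at TCP y≈97.

```bash
python3 -m jog '{"fingers":[0,0,0,0,0],"dp":[[0,7,0],[0,15,0],[0,24,0],[0,33,0],[0,40,0]],"twist":[0,0,0,0,0]}' 55 >/dev/null
python3 -c '
from h import *;from plant import r
rep(r.get_state())'
python3 -m jog '{"fingers":[0,0,0,0,0],"dp":[[0,2,0],[0,4,0],[0,6,0],[0,8,0],[0,10,0]],"twist":[0,0,0,0,0]}' 55 >/dev/null
python3 -c '
from h import *;from plant import r
rep(r.get_state())'
python3 -m jog '{"fingers":[0,0,0,0,0],"dp":[[0,2,0],[0,4,0],[0,6,0],[0,8,0],[0,10,0]],"twist":[0,0,0,0,0]}' 55 >/dev/null
python3 -c '
from h import *;from plant import r
rep(r.get_state())'
```

```text
t 12.2 rail TCP mm [-33.  108.7 181.1] F rail [ 0.4  0.  -1.1] M [-0.07 -0.03 -0.02] w 23.4 yang -82.57 tilt [-0.0035 -0.0017]
t 12.7 rail TCP mm [-33.   98.7 181.1] F rail [-0.1 -0.3 -0.5] M [-0.05  0.06  0.01] w 23.7 yang -82.56 tilt [-0.0036 -0.0017]
t 13.2 rail TCP mm [-32.9  88.7 181.1] F rail [ 0.4  1.4 -1.5] M [0.62 0.04 0.07] w 23.6 yang -82.55 tilt [-0.0035 -0.0015]
```

```bash
python3 -m jog '{"fingers":[0,0,0,0,0],"dp":[[0,2,0],[0,4,0],[0,6,0],[0,8,0],[0,10,0]],"twist":[0,0,0,0,0]}' 55 >/dev/null
python3 -c '
from h import *;from plant import r
rep(r.get_state())'
python3 -m jog '{"fingers":[0,0,0,0,0],"dp":[[0,2,0],[0,4,0],[0,6,0],[0,8,0],[0,10,0]],"twist":[0,0,0,0,0]}' 55 >/dev/null
python3 -c '
from h import *;from plant import r
rep(r.get_state())'
python3 -m jog '{"fingers":[0,0,0,0,0],"dp":[[0,2,0],[0,4,0],[0,6,0],[0,8,0],[0,10,0]],"twist":[0,0,0,0,0]}' 55 >/dev/null
python3 -c '
from h import *;from plant import r
rep(r.get_state())'
```

```text
t 13.7 rail TCP mm [-32.9  78.5 181.1] F rail [ 0.1  2.2 -2.6] M [0.61 0.04 0.06] w 23.6 yang -82.55 tilt [-0.0035 -0.0015]
t 14.2 rail TCP mm [-32.9  68.6 181.1] F rail [-0.6  4.3 -0.8] M [1.45 0.11 0.12] w 23.5 yang -82.55 tilt [-0.0036 -0.0012]
t 14.7 rail TCP mm [-32.9  58.5 181.1] F rail [-0.5  2.4 -1.1] M [1.36 0.06 0.12] w 23.4 yang -82.54 tilt [-0.0034 -0.0011]
```

```bash
python3 -m jog '{"fingers":[0,0,0,0,0],"dp":[[0,2,0],[0,4,0],[0,6,0],[0,8,0],[0,10,0]],"twist":[0,0,0,0,0]}' 55 >/dev/null
python3 -c '
from h import *;from plant import r
rep(r.get_state())'
python3 -m jog '{"fingers":[0,0,0,0,0],"dp":[[0,1,0],[0,2,0],[0,3,0],[0,4,0],[0,5,0]],"twist":[0,0,0,0,0]}' 55 >/dev/null
python3 -c '
from h import *;from plant import r
rep(r.get_state())'
python3 -m jog '{"fingers":[0,0,0,0,0],"dp":[[0,1,0],[0,2,0],[0,3,0],[0,3.5,0],[0,4,0]],"twist":[0,0,0,0,0]}' 55 >/dev/null
python3 -c '
from h import *;from plant import r
rep(r.get_state())'
```

```text
t 15.2 rail TCP mm [-32.9  48.3 181.1] F rail [-0.4  3.5 -1.6] M [1.39 0.1  0.07] w 23.5 yang -82.54 tilt [-0.0035 -0.0011]
t 15.7 rail TCP mm [-32.9  43.2 181.1] F rail [ 0.   3.1 -1.4] M [1.41 0.06 0.1 ] w 23.5 yang -82.54 tilt [-0.0035 -0.0011]
t 16.2 rail TCP mm [-32.9  39.2 181.1] F rail [ 0.2  4.2 -1.1] M [1.39 0.04 0.09] w 23.5 yang -82.54 tilt [-0.0035 -0.0011]
```

```bash
for i in 1; do python3 -m jog '{"fingers":[0,0,0,0,0],"dp":[[0,0.6,0],[0,1.2,0],[0,1.8,0],[0,2.4,0],[0,3,0]],"twist":[0,0,0,0,0]}' 55 >/dev/null
python3 -c '
from h import *;from plant import r
rep(r.get_state())'; done
python3 -m jog '{"fingers":[0,0,0,0,0],"dp":[[0,0.4,0],[0,0.8,0],[0,1.2,0],[0,1.6,0],[0,2,0]],"twist":[0,0,0,0,0]}' 55 >/dev/null
python3 -c '
from h import *;from plant import r
rep(r.get_state())'
```

```text
t 16.7 rail TCP mm [-32.9  36.2 181.1] F rail [ 0.1  4.  -1.1] M [1.38 0.04 0.06] w 23.5 yang -82.54 tilt [-0.0036 -0.0011]
t 17.2 rail TCP mm [-32.9  34.1 181.1] F rail [ 0.4  3.7 -1.6] M [1.35 0.07 0.09] w 23.6 yang -82.55 tilt [-0.0036 -0.0011]
```

```bash
python3 -m jog '{"fingers":[0,0,0,0,0],"dp":[[0,0.4,0],[0,0.8,0],[0,1.2,0],[0,1.6,0],[0,2,0]],"twist":[0,0,0,0,0]}' 55 >/dev/null
python3 -c '
from h import *;from plant import r
rep(r.get_state())'
python3 -m jog '{"fingers":[0,0,0,0,0],"dp":[[0,0.4,0],[0,0.8,0],[0,1.2,0],[0,1.6,0],[0,2,0]],"twist":[0,0,0,0,0]}' 55 >/dev/null
python3 -c '
from h import *;from plant import r
rep(r.get_state())'
```

```text
t 17.7 rail TCP mm [-32.9  33.  181. ] F rail [-1.  10.5  0.2] M [3.68 0.35 0.22] w 23.6 yang -82.53 tilt [-0.0036  0.0003]
t 18.2 rail TCP mm [-32.8  32.9 181. ] F rail [-2.2 14.9  1.9] M [5.55 0.68 0.26] w 23.7 yang -82.5 tilt [-0.0035  0.0031]
```

The row is on the stop: 15 N at y≈33, with no more travel. That matches the predicted closed position. I'll relax the push, then open part way.

```bash
python3 -m jog '{"fingers":[0,0,0,0,0],"dp":[[0,0,0],[0,0,0],[0,0,0],[0,0,0],[0,0,0]],"twist":[0,0,0,0,0]}' 20 >/dev/null
python3 -c '
from h import *;from plant import r
rep(r.get_state())'
python3 -m jog '{"fingers":[0.45,0.45,0.45,0.45,0.45],"dp":[[0,0,0],[0,0,0],[0,0,0],[0,0,0],[0,0,0]],"twist":[0,0,0,0,0]}' 20 >/dev/null
python3 -c '
from h import *;from plant import r
rep(r.get_state())
for n in("wrist","top"):
    c=r.capture(n);np.savez(f"pics/{n}8.npz",**c)
a=np.load("pics/wrist8.npz")["frame"][100:330,:,::-1];b=np.load("pics/top8.npz")["frame"][180:260,270:500,::-1]
cv2.imwrite("pics/m8.png",np.vstack([a,cv2.resize(b,(640,222),interpolation=cv2.INTER_CUBIC)]))
'
```

```text
t 18.7 rail TCP mm [-32.8  33.1 181. ] F rail [ 0.3  6.6 -0.9] M [2.1  0.07 0.11] w 24.1 yang -82.5 tilt [-0.0034  0.0035]
t 19.2 rail TCP mm [-32.7  32.9 181.1] F rail [ 0.6  0.2 -0.7] M [-0.08 -0.04 -0.04] w 39.4 yang -82.51 tilt [-0.0032  0.0033]
```

View pics/m8.png

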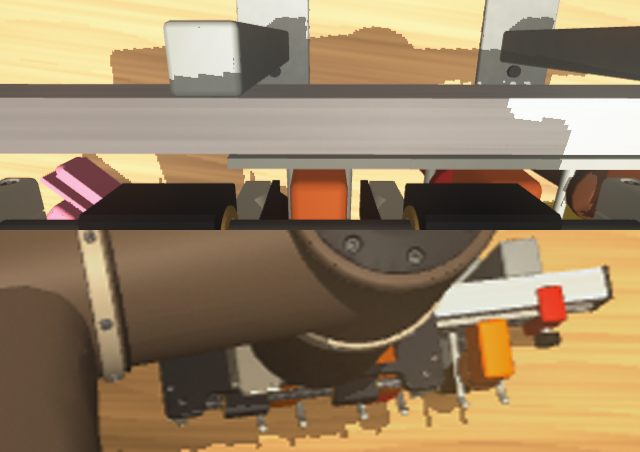

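The fingers are clear of the block, and the spare's plate (columns 229–411) runs straight into its neighbour's. I'll withdraw straight up, then back away so the top camera can check for gaps.

```bash
python3 -m jog '{"fingers":[0.45,0.45,0.45,0.45,0.45],"dp":[[-8,0,0],[-25,0,0],[-50,0,0],[-80,0,0],[-100,0,0]],"twist":[0,0,0,0,0]}' 20 >/dev/null
python3 -m jog '{"fingers":[0.45,0.45,0.45,0.45,0.45],"dp":[[0,-20,10],[0,-60,25],[0,-100,40],[0,-145,55],[0,-170,60]],"twist":[0,0,0,0,0]}' 20 >/dev/null
python3 -m jog '{"fingers":[0.45,0.45,0.45,0.45,0.45],"dp":[[0,-20,0],[0,-50,0],[0,-80,0],[0,-80,0],[0,-80,0]],"twist":[0,0,0,0,0]}' 20
python3 -c '
from h import *;from plant import r
rep(r.get_state())
for n in("scene","top"):
    c=r.capture(n);np.savez(f"pics/{n}9.npz",**c)
a=np.load("pics/scene9.npz")["frame"][::,:,::-1];b=np.load("pics/top9.npz")["frame"][180:260,270:500,::-1]
cv2.imwrite("pics/m9.png",np.vstack([cv2.resize(b,(800,278),interpolation=cv2.INTER_CUBIC),cv2.resize(a[140:300,80:480],(800,320))]))
'
```

```text
time_s: 20.8
tcp_pos: [0.4629, 0.165, 0.2865]
eef_rot: [-110.0, 89.7, 77.6]
contact_force: [-0.5, 0.2, -0.3]
gripper_width: 0.039
t 20.8 rail TCP mm [-93.6 284.8 286.5] F rail [-0.4  0.3 -0.3] M [-0.06 -0.01 -0.02] w 39.0 yang -82.34 tilt [0.0009 0.0043]
```

View pics/m9.png

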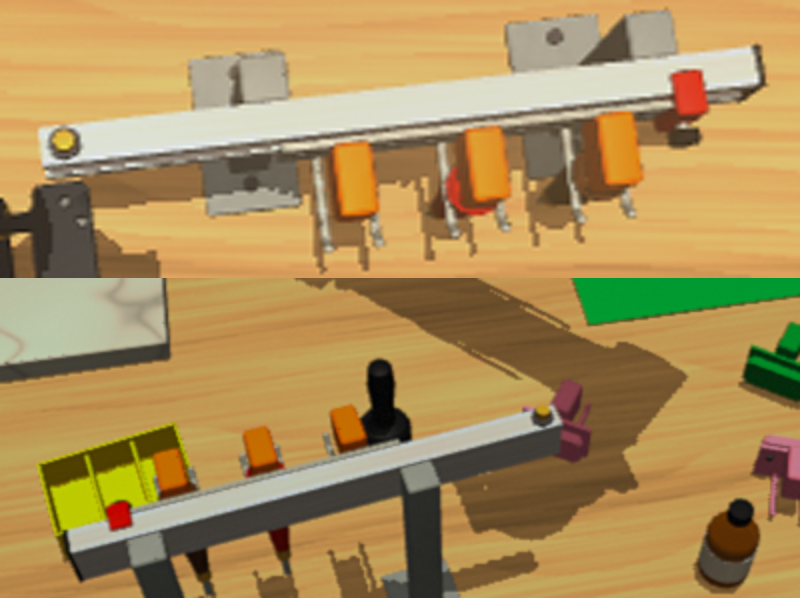

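All three hangers sit in an even row against the stop: top blocks at crop (355,180), (487,165) and (619,150), stop at (688,92). The bystanders have not moved. One numeric spacing check before handing in.

```bash
python3 -c '
from h import *
t=np.load("pics/top9.npz");t0=np.load("pics/top0.npz")
hsv=cv2.cvtColor(t["frame"],cv2.COLOR_RGB2HSV)
m=cv2.inRange(hsv,(9,180,170),(22,255,255));m[:208]=0;m[248:]=0;m[:,:355]=0;m[:,460:]=0
n,_,st,ce=cv2.connectedComponentsWithStats(m)
k=[i for i in range(1,n) if st[i,4]>60];p=onz(t,sorted(ce[k].tolist()),.234)
y=(p-O)@Y*1e3;print(y,np.diff(y),"stop face",((onz(t,[(270+672.5/3.478,180+73/3.478),(270+679/3.478,180+117/3.478)],.225)-O)@Y*1e3))
for nm,(x,y,w,h) in dict(maul=(325,275,45,40),dye=(200,195,35,35),bin=(420,268,80,60)).items():
    print(nm,np.abs(t["frame"][y:y+h,x:x+w].astype(int)-t0["frame"][y:y+h,x:x+w]).mean())
'
```

```text
[  34.60413577  -45.01154915 -124.71106349] [-79.61568492 -79.69951434] stop face [-167.88714477 -167.18540002]
maul 20.607222222222223
dye 50.61034013605442
bin 21.772083333333335
```

```bash
python3 -c '
from h import *;from plant import r
a=r.capture("scene")["frame"].astype(int);b=np.load("pics/scene0.npz")["frame"].astype(int)
for nm,(x,y,w,h) in dict(maul=(258,178,20,40),dye=(430,250,32,45),bin=(98,212,70,40)).items():
    e,q=(cv2.Canny(i[y:y+h,x:x+w].astype(np.uint8),60,150) for i in(a,b))
    print(nm,np.abs(a-b)[y:y+h,x:x+w].mean().round(1),cv2.phaseCorrelate(e.astype(float),q.astype(float)))
rep(r.get_state())
print(r.close_job())
'
```

```text
maul 5.4 ((-0.05309163146181639, 0.013919462290953533), 0.8005242120976369)
dye 3.1 ((0.11307580722711386, 0.6209576635234058), 1.0093692490794544)
bin 7.9 ((0.11579611404750523, 0.27051701595239663), 0.6379563098027574)
t 20.95 rail TCP mm [-93.5 283.6 286.3] F rail [ 0.2 -1.1 -0.2] M [-0.11 -0.05 -0.05] w 39.6 yang -82.47 tilt [0.0009 0.0042]
the job is handed in; nothing more can be done
None
```

The spare hanger is on the rail, the row of three is closed up against the red stop, and I let go and backed away. I handed the job in at about 21 s of the 72 s limit.

- **Pick-up:** The first grasp closed on air, because the fingertips sit about 37 mm higher than the stated tool point implies. The hanger didn't move, and a lower grasp held it. I turned it about 25.5° to line it up with the rail.
- **Catch and slide:** The slider went past the catch with about 4 N along the rail in the readings, and the force dropped to zero once the ball sprang out behind it. The row then moved with 2–4 N. I stopped pushing when it met the stop, at about 15 N with no further travel.
- **Row check:** The top camera puts the origins 79.6 and 79.7 mm apart, against 80 mm for a closed row. The parked hanger nearest the stop measured about 42–43 mm from the block's face instead of 40. I read that edge by hand, and the sharp force rise with no movement fits full contact, so I took it as measuring error.
- **Bystanders:** The maul, dye bottle and bin appear unmoved in the scene camera, shifting by at most 0.6 px. A first comparison in the top camera showed large differences. I put those down to the arm and its shadow and did not check further.

I viewed 12 pictures, two over the budget.

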